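# Clear a tipped core off a free-spinning rewind platter

## Robot

A 6-joint arm with a two-finger parallel gripper is mounted at the origin on the work surface. World frame = base frame: x ahead of the robot, y to its left, z up, the work surface at z = 0. Lengths are in m, angles in rad, forces in N, time in s.
With the tool pointing down it reaches from about 0.4 to 0.825 m from the base axis. Payload 7 kg.
Tool frame: the origin (TCP) lies midway between the tips of the shut fingers; the grasp point (between the pads) lies robot.grip_depth behind it (robot.grip_depth is the distance from the TCP to the grasp point, in m); z points along the fingers, y is the line along which they close (so a half turn about z gives the same grasp; the last joint's range is limited). The gripper opens to 88 mm and grips with 3 to 60 N. Pads are 19 mm wide; open, the fingers measure 130 mm over their backs; the gripper's body (78 mm by 193 mm) begins 47 mm behind the grasp point.
Start: joints at [1.62, 0.359, 0.012, 0, -1.224, -0.288], TCP at [0.16, 0.656, 0.192] pointing down, gripper open.
Joint ranges: [-3.07, 3.07], [-1.43, 2.12], [-1.02, 1.25], [-3.03, 1.67], [-3.05, -0], [-3.03, 3.03]. Speed limits (rad/s): [2.39, 2.39, 3.01, 3.14, 3.14, 3.14].

## Interface

Orientations are given as a unit quaternion [x, y, z, w].
In Python, from bench import readout, cams, robot gives the robot as it stands.
- The arm moves only by the shell command python3 -m crank 'ROWS'. ROWS is JSON, a list of rows, each an object of numbers: "x", "y", "z": the shift along the world's x, y, z in mm; "rx", "ry", "rz": the turn, a rotation vector about the world's x, y, z in degrees; "jaw": the finger opening in mm, from 0 to 87.6. A call has 1 to 10 rows; each row shifts and turns the commanded pose from where the row before left it; what a row does not reach is not made up. A row lasts 1/10 s, in which the tool goes at most 50 mm and 8.59 degrees, less where a joint would pass 70% of its speed; a pose out of reach is approached as far as the arm can. A call is refused whole if a number of a shift passes 50 or a number of a turn 8.59, either way. A call with a gripper value outside its range is refused whole. The fingers move at their own pace and stop on an object; the grip force is fixed at half the most. Time passes only in rows, so rows that do not move let the fingers close. It gives the time, the measured TCP pose, the force, the opening and the grip force at its end, in the units of the state.
- readout.get_obs(): the state, without advancing time (a new reading comes with each control period).
- cams.grab_frame(name): name is "scene" or "top" or "wrist"; returns the picture (420x560x3 uint8, red, green, blue); there is no depth.
- cams.get_calibration(name): a dict with "intrinsics" (3x3 intrinsics, pixels), "k1" (the pictures are not rectified: a ray, as slopes to the right and down, at radius r is drawn at 1 + k1 r^2 times it, then the intrinsics apply), "world_to_cam" (4x4, takes a point from world to camera coordinates); the wrist camera has in their place "tool_from_camera" (4x4, takes a point from camera to tool coordinates, whose origin is the TCP and whose axes are the flange's). Camera axes: x right, y up, looking along -z (the intrinsics and any distortion apply to the point x, -y, -z); pixel columns grow to the right and rows downward; lengths in m; the calibration is good to about 2 mm. A picture is of the moment at which its call begins: read the wrist's pose just before it. get_calibration takes no time and is no camera call.
- robot.sign_off(): hands the job in; it is judged then, once.
The state is a dict: "time_s": time; "joint_pos": joint angles; "qd": joint speeds; "effort": joint torques, N m; "tool_pos": TCP position; "ee_rot": TCP orientation; "wrist_force": force on the tool from outside, world axes, zero at the start; "moment": the same for the moment, N m; "grip_width": opening from 0.0 (shut) to 1.0 (fully open); "finger_force": force on a finger pad.
Only numpy, scipy, OpenCV 4.12 (cv2) and the standard library are available. Lean on these libraries where they do the work, as an engineer would, in place of code of your own. Each camera call takes 0.05 s, during which the arm holds its last target. There are 200 camera calls.

## Task

A blue core has tipped over on the free-spinning rewind platter and lies under the yellow wire guard. Turn the platter gently by its red pegs until the blue core is out on the open side, lift it off without knocking over the two cores standing on the platter, and lay it flat in the red reject tray. Leave the platter at rest with both standing cores still upright on it, and do not move the tape roll or the aluminium roller that stand beside it.

Things in the scene. Friction and masses are not known exactly. Their poses are not given: they have to be found in the camera images.
- stand: fixed foot of the rewind stand, origin on the bench under the platter's axis. Its -x axis points to the open side (roughly towards the robot, within 20 degrees). It also carries the fixed yellow guard
- guard_edge (a point): middle of the guard's open edge, 150 mm above the bench. The guard is a level grid (frame bars 8 mm, wires 4 mm thick and 45 mm apart) over the part of the platter from here on in the stand's +x, out to 215 mm, on three posts (stand x, y = 40, 205; 40, -205; 215, 0 mm). Nothing can be lifted through it; all on the -x side of this edge is open from above
- platter (a joint): angle of the platter, rad, counterclockwise from above positive, no stops within many turns. A light wood disc, 360 mm diameter, 15 mm thick, its top 60 mm above the bench, 0.7 kg. It spins freely: after a gentle push it coasts for about a second. Four upright red pegs stand on it and turn with it, passing under the guard as the cores do
- spindle_top (a point): top of the aluminium spindle at the platter's centre, 30 mm diameter, 50 mm tall, 110 mm above the bench
- peg0 (a point): centre of the top of a red peg, 115 mm above the bench; the peg is 16 mm diameter, 55 mm tall, 163 mm from the platter's axis
- peg1 (a point): centre of the top of the next red peg counterclockwise, 90 degrees on, same size
- peg2 (a point): centre of the top of the next red peg counterclockwise, 90 degrees on, same size
- peg3 (a point): centre of the top of the next red peg counterclockwise, 90 degrees on, same size
- tipped_core: the tipped blue core: a stiff plastic tube, square with wide chamfers (46 mm over the flats, each flat 28 mm wide), 80 mm long, 5 mm wall, 40 to 85 g, open at both ends, lying on a flat on the platter; it can roll over if jerked. Its own x axis is the tube's axis; the origin is on the outside, under the middle as it first lies. At the start it points roughly away from the spindle
- core_mid (a point): centre of the tipped blue core, on the tube's axis at half length (23 mm above what it lies on)
- kraft_core: brown cardboard core standing on the platter, 60 mm outside diameter, 50 mm tall; origin at the centre of its underside, z up its axis
- black_core: black core standing on the platter, 60 mm outside diameter, 50 mm tall; origin at the centre of its underside, z up its axis
- reject_tray: red open reject tray fixed on the bench, empty, outside 240 (x) by 170 (y) by 45 mm high, walls and floor 4 mm; origin at the centre of its underside. It may be on the left or on the right; the like grey tray on the other side holds stock
- stock_tray: grey open tray, same size, fixed, with three cores lying in it; origin at the centre of its underside; not to be used
- tape_roll: red tape roll, 90 mm diameter, 48 mm high, loose on the bench; origin at the centre of its underside
- roller: loose aluminium roller standing on the bench, 70 mm diameter, 170 mm tall; origin at the centre of its underside
Things that resemble listed ones, but are neither listed nor needed, are in the scene too. Leave any turquoise look-alike of the tipped_core alone. Leave any green look-alike of the black_core alone.

How it is judged:
On the way, in this order (a step that is already met when the one before it is completed fails the run):
1. the platter is turned until the blue core, still lying on it, has its centre on the open side (20 mm or more past the platter's axis) (x of core_mid in the frame of stand below -0.02 m and height (world z) of core_mid between 0.07 and 0.1 m and horizontal distance between core_mid and stand below 0.16 m), for 0.2 s.
2. the blue core is lifted at least 50 mm off the platter (height (world z) of core_mid above 0.133 m), for 0.1 s.
At the end, for the whole second after the job is handed in: The blue core lies flat and at rest in the red tray (its centre within 100 mm along and 70 mm across of the tray's centre and under 36 mm above the bench); the platter is at rest (under 0.05 rad/s); the kraft and black cores stand upright (within 0.15 rad) on the platter, within 150 mm of its axis (x of core_mid in the frame of reject_tray between -0.1 and 0.1 m and y of core_mid in the frame of reject_tray between -0.07 and 0.07 m and height (world z) of core_mid below 0.036 m and linear speed of tipped_core below 0.02 m/s and velocity of joint platter between -0.05 and 0.05 rad/s and angle between each of kraft_core, black_core's own z axis and vertical below 0.15 rad and height (world z) of each of kraft_core, black_core above 0.05 m and horizontal distance between each of kraft_core, black_core and stand below 0.15 m); the robot touches nothing.
It fails at once if a standing core is knocked over or off the platter (angle between any of kraft_core, black_core's own z axis and vertical above 0.6 rad or height (world z) of any of kraft_core, black_core below 0.045 m).
It fails at once if the platter is spun faster than 3 rad/s (velocity of joint platter above 3 rad/s or velocity of joint platter below -3 rad/s).
It fails at once if the tape roll or the roller is moved more than 30 mm (distance of any of tape_roll, roller from where it was at the start of the episode above 0.03 m).
It also fails if it takes over 72 s, if anything falls off the work surface, if the arm or the gripper's body presses on something with over 40 N, if the wrist force passes 120 N, or if a joint passes its speed limit or range.

## Working session

There is one attempt and no reset: what is moved stays moved. The work goes in short steps, Python scripts to look and compute and a shell command to move; the robot and the scene stay as the last step left them, time stands still between calls to the robot, and variables do not carry over. Pictures are saved under pics/ and viewed, at most 11 in all, crops included, and the job is handed in when it is done.

```bash
mkdir -p pics; ls
cat > h.py <<'E'
import numpy as np, cv2
from bench import readout, cams, robot
from scipy.spatial.transform import Rotation as R
def ray(cam,u,v,pose=None):
    c=cams.get_calibration(cam);K=np.array(c["intrinsics"]);k1=c["k1"]
    d=np.array([(u-K[0,2])/K[0,0],(v-K[1,2])/K[1,1]]);s=d.copy()
    for _ in range(20): s=d/(1+k1*(s@s))
    dc=np.array([s[0],-s[1],-1.])
    if cam=="wrist":
        T=np.eye(4);T[:3,:3]=R.from_quat(pose["ee_rot"]).as_matrix();T[:3,3]=pose["tool_pos"]
        M=T@np.array(c["tool_from_camera"])
    else: M=np.linalg.inv(np.array(c["world_to_cam"]))
    return M[:3,3],M[:3,:3]@dc
def onz(cam,u,v,z,pose=None):
    o,d=ray(cam,u,v,pose);return o+d*(z-o[2])/d[2]
def proj(cam,p):
    c=cams.get_calibration(cam);K=np.array(c["intrinsics"]);q=np.array(c["world_to_cam"])@np.append(p,1)
    s=np.array([q[0],-q[1]])/-q[2];s=s*(1+c["k1"]*(s@s));return K[:2,:2]@s+K[:2,2]
def save(name,f): cv2.imwrite(f"pics/{f}.png",cams_img(name))
def cams_img(name): return cv2.cvtColor(cams.grab_frame(name),cv2.COLOR_RGB2BGR)
E
python3 - <<'E'
from h import *
o=readout.get_obs();print(o,robot.grip_depth)
a=cams_img("top");b=cams_img("scene")
cv2.imwrite("pics/top0.png",a);cv2.imwrite("pics/scene0.png",b)
for n in("top","scene"):print(np.linalg.inv(np.array(cams.get_calibration(n)["world_to_cam"])).round(3))
E
```

```text
pics
{'time_s': 0.0, 'joint_pos': array([ 1.62012191e+00,  3.59387046e-01,  1.10539509e-02, -3.74865611e-04,
       -1.22408377e+00, -2.88081611e-01]), 'qd': array([ 0.00044921, -0.00172204, -0.00083299,  0.00158351, -0.00162996,
        0.00099788]), 'effort': array([-4.65759440e-04, -5.82719707e+01,  2.93047982e+01,  6.99723870e+00,
        6.73446018e-03, -1.78112741e-04]), 'tool_pos': array([0.15953805, 0.65531034, 0.19091603]), 'ee_rot': array([ 9.92874957e-01, -1.19158011e-01, -3.76785930e-05,  8.28353364e-04]), 'wrist_force': array([-0.55001703,  0.04871463, -0.42499787]), 'moment': array([0.047383  , 0.02638271, 0.01555986]), 'finger_force': 0.0, 'grip_width': 1.0022877617240455} 0.0188
[[-0.007  0.999 -0.048  0.468]
 [-1.    -0.007 -0.005  0.011]
 [-0.005  0.048  0.999  1.417]
 [ 0.     0.     0.     1.   ]]
[[ 0.397 -0.607  0.689  1.566]
 [ 0.918  0.259 -0.301 -0.453]
 [ 0.004  0.751  0.66   1.124]
 [ 0.     0.     0.     1.   ]]
```

View pics/top0.png

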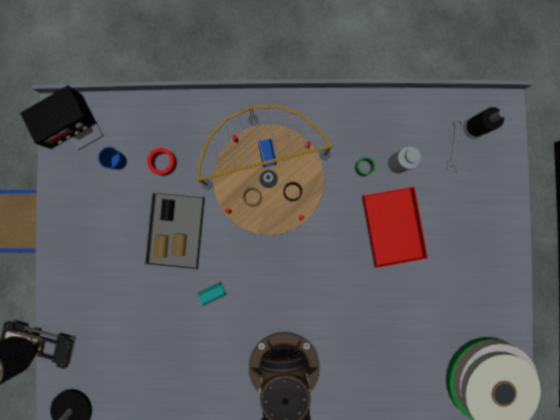

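View pics/scene0.png

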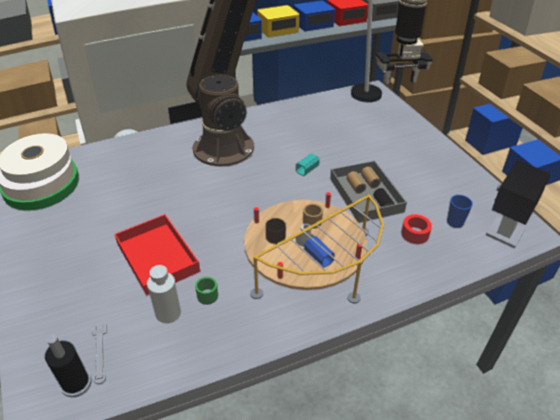

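The top view shows the platter at (268,179) with the guard above it. The blue core is at (267,152) under the guard, the pegs are at (236,138), (308,144), (302,218) and (228,211), kraft is at (252,197) and black at (292,190). The red tray is on the right at (394,227), and the roller is at (405,158).

Run:
```python
from h import *
a=cv2.imread("pics/top0.png");h=cv2.cvtColor(a,cv2.COLOR_BGR2HSV)
def blobs(m,mn):
    n,l,s,c=cv2.connectedComponentsWithStats(m.astype(np.uint8));return [(i,c[i],s[i]) for i in range(1,n) if s[i,4]>=mn],l
red=((h[...,0]<8)|(h[...,0]>172))&(h[...,1]>150)&(h[...,2]>90)
B,l=blobs(red,6);P=[]
for i,c,s in B:
    if 215<c[0]<320: 
        p=onz("top",*c,.112);P.append(p);print("peg",c.round(1),s[4],p.round(4))
    elif s[4]>400 and c[0]>350:
        r=cv2.minAreaRect(np.argwhere(l==i)[:,::-1].astype(np.float32));print("tray",r)
        bp=np.array([onz("top",*q,.045) for q in cv2.boxPoints(r)]);print(bp.round(3),bp.mean(0))
P=np.array(P);print("centre",P.mean(0),np.hypot(*(P-P.mean(0))[:,:2].T))
C=P.mean(0)[:2];print("peg ang",np.degrees(np.arctan2(*(P[:,:2]-C).T[::-1])))
bl=(h[...,0]>105)&(h[...,0]<125)&(h[...,1]>140)&(h[...,2]>60)
B,l=blobs(bl,60)
for i,c,s in B:
    if 240<c[0]<300:
        r=cv2.minAreaRect(np.argwhere(l==i)[:,::-1].astype(np.float32));q=np.array([onz("top",*x,.095)for x in cv2.boxPoints(r)])
        print("core",r,q.round(3),q.mean(0)-[*C,0])
E0=[onz("top",*q,.15) for q in((205,181),(328,152))]
e=E0[0]-E0[1];print("edge",E0,"yaw",np.degrees(np.arctan2(-e[0],e[1])),np.linalg.norm(e))
for n,q,z in(("kraft",(252.5,197),.11),("black",(292.5,190.5),.11),("roller",(408,155),.17),("spindle",(268.5,178.5),.11)):
    p=onz("top",*q,z);print(n,p.round(3),np.hypot(*(p[:2]-C)),np.degrees(np.arctan2(p[1]-C[1],p[0]-C[0])))
```

```text
peg [234.4 137.1] 17 [0.7431 0.1467 0.112 ]
peg [308.3 143.8] 14 [ 0.7201 -0.083   0.112 ]
tray ((395.0686340332031, 226.65841674804688), (73.16374206542969, 52.019500732421875), 79.5625228881836)
[[ 0.563 -0.263  0.045]
 [ 0.593 -0.432  0.045]
 [ 0.358 -0.471  0.045]
 [ 0.33  -0.303  0.045]] [ 0.46079142 -0.36740019  0.045     ]
peg [227.1 210.4] 20 [0.5148 0.1695 0.112 ]
peg [301.2 217.2] 20 [ 0.4922 -0.0588  0.112 ]
centre [0.61754065 0.04361792 0.112     ] [0.1624186  0.16296865 0.16255385 0.16185116]
peg ang [  39.38930506  -50.97794543  129.22131175 -140.75659733]
core ((267.17303466796875, 149.36537170410156), (19.219379425048828, 10.394153594970703), 78.69007110595703) [[0.734 0.067 0.095]
 [0.74  0.035 0.095]
 [0.68  0.024 0.095]
 [0.674 0.056 0.095]] [0.0891686  0.00167429 0.095     ]
edge [array([0.60252009, 0.23153579, 0.15      ]), array([ 0.68743983, -0.13941675,  0.15      ])] yaw 12.894169066582336 0.38054848980163875
kraft [0.556 0.091 0.11 ] 0.07783927684909428 142.4207583225576
black [ 0.575 -0.033  0.11 ] 0.08729765299052787 -119.11420619219284
roller [ 0.674 -0.376  0.17 ] 0.42354222485366966 -82.3345111938968
spindle [0.613 0.041 0.11 ] 0.00520922736402349 -153.55204805581684
```

```bash
python3 -m crank '[{"x":10,"y":-15,"jaw":36},{"x":25,"y":-34,"rz":-3},{"x":25,"y":-34,"rz":-3},{"x":25,"y":-34,"rz":-3},{"x":25,"y":-34,"rz":-3},{"x":25,"y":-34,"rz":-3},{"x":25,"y":-34,"rz":-3},{"x":25,"y":-34,"rz":-3},{"x":25,"y":-34,"rz":-3},{"x":25,"y":-34,"rz":-3}]'
python3 -m crank '[{"x":25,"y":-34,"rz":-3,"z":-10},{"x":25,"y":-34,"rz":-3,"z":-10},{"x":25,"y":-34,"rz":-3,"z":-10},{"x":25,"y":-34,"rz":-1,"z":-10},{"x":20,"y":-28},{},{},{}]'
python3 - <<'E'
from h import *
o=readout.get_obs();print(o["tool_pos"],o["joint_pos"]);y=R.from_quat(o["ee_rot"]).as_matrix();print(np.degrees(np.arctan2(y[1,1],y[0,1])),y[:,2],o["grip_width"]*88)
img=cams_img("wrist");cv2.imwrite("pics/w1.png",img)
h=cv2.cvtColor(img,cv2.COLOR_BGR2HSV);m=(((h[...,0]<8)|(h[...,0]>172))&(h[...,1]>150)&(h[...,2]>70)).astype(np.uint8)
n,l,s,c=cv2.connectedComponentsWithStats(m)
for i in range(1,n):
    if s[i,4]>30:print(s[i],onz("wrist",*c[i],.115,o))
E
```

```text
[0.15954399 0.65536497 0.19101197] [ 1.62013975e+00  3.59321847e-01  1.11559986e-02 -3.22937877e-04
 -1.22411122e+00 -2.88068069e-01]
-103.68422030028366 [-2.30320191e-04 -1.49390703e-03 -9.99998858e-01] 87.65930303123112invalid input at $[0]: expected keys x, y, z, rx, ry, rz, jaw
invalid input at $[0]: expected keys x, y, z, rx, ry, rz, jaw
```

View pics/w1.png

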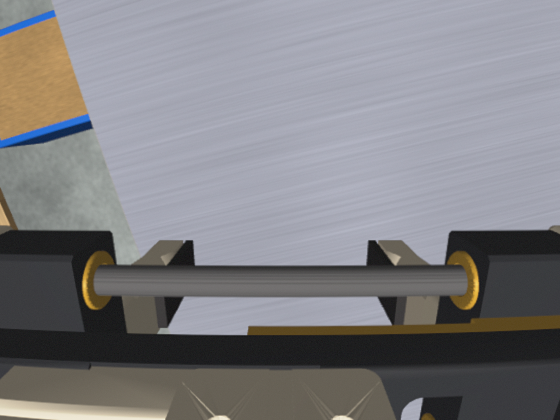

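The move was refused because every row must carry all seven keys. The wrist view shows only the bench and the open fingers at (160,270) and (405,270). I'll retype the rows in full.

```bash
python3 -m crank '[{"x":10,"y":-15,"z":0,"rx":0,"ry":0,"rz":0,"jaw":36},{"x":25,"y":-34,"z":0,"rx":0,"ry":0,"rz":-3,"jaw":36},{"x":25,"y":-34,"z":0,"rx":0,"ry":0,"rz":-3,"jaw":36},{"x":25,"y":-34,"z":0,"rx":0,"ry":0,"rz":-3,"jaw":36},{"x":25,"y":-34,"z":0,"rx":0,"ry":0,"rz":-3,"jaw":36},{"x":25,"y":-34,"z":0,"rx":0,"ry":0,"rz":-3,"jaw":36},{"x":25,"y":-34,"z":0,"rx":0,"ry":0,"rz":-3,"jaw":36},{"x":25,"y":-34,"z":0,"rx":0,"ry":0,"rz":-3,"jaw":36},{"x":25,"y":-34,"z":0,"rx":0,"ry":0,"rz":-3,"jaw":36},{"x":25,"y":-34,"z":0,"rx":0,"ry":0,"rz":-3,"jaw":36}]'
python3 -m crank '[{"x":25,"y":-34,"z":-10,"rx":0,"ry":0,"rz":-3,"jaw":36},{"x":25,"y":-34,"z":-10,"rx":0,"ry":0,"rz":-3,"jaw":36},{"x":25,"y":-34,"z":-10,"rx":0,"ry":0,"rz":-3,"jaw":36},{"x":25,"y":-34,"z":-10,"rx":0,"ry":0,"rz":-1,"jaw":36},{"x":20,"y":-28,"z":0,"rx":0,"ry":0,"rz":0,"jaw":36},{"x":0,"y":0,"z":0,"rx":0,"ry":0,"rz":0,"jaw":36},{"x":0,"y":0,"z":0,"rx":0,"ry":0,"rz":0,"jaw":36}]'
cat > w.py <<'E'
from h import *
import sys
def state():
    o=readout.get_obs();m=R.from_quat(o["ee_rot"]).as_matrix();print(o["time_s"],o["tool_pos"].round(4),"j",o["joint_pos"].round(2),"yaw",np.degrees(np.arctan2(m[1,1],m[0,1])).round(1),o["grip_width"]*88,o["wrist_force"].round(1));return o
C=np.array([.6175,.0436])
def pegs():
    o=state();img=cams_img("top");h=cv2.cvtColor(img,cv2.COLOR_BGR2HSV);m=(((h[...,0]<8)|(h[...,0]>172))&(h[...,1]>150)&(h[...,2]>70)).astype(np.uint8)
    n,l,s,c=cv2.connectedComponentsWithStats(m)
    for i in range(1,n):
        p=onz("top",*c[i],.112)[:2]-C
        if s[i,4]>4 and abs(np.hypot(*p)-.163)<.012:print("peg",s[i,4],np.degrees(np.arctan2(p[1],p[0])).round(1),np.hypot(*p).round(4),(p+C).round(4))
    return img
if __name__=="__main__":cv2.imwrite(f"pics/{sys.argv[1]}.png",pegs())
E
python3 w.py t1
```

```text
time_s: 1.15
tool_pos: [0.3953, 0.3326, 0.192]
ee_rot: [0.937, -0.349, -0.0, -0.0]
wrist_force: [0.3, 0.2, -0.5]
grip_width: 0.409
finger_force: 0.0
time_s: 1.85
tool_pos: [0.5146, 0.1695, 0.1516]
ee_rot: [0.903, -0.429, -0.0, 0.0]
wrist_force: [0.1, 0.3, -0.2]
grip_width: 0.408
finger_force: 0.0
1.85 [0.5146 0.1695 0.1516] j [ 0.68  0.17 -0.34 -0.   -1.06  0.  ] yaw -140.8 35.9175544382834 [ 0.1  0.3 -0.2]
peg 22 39.5 0.1607 [0.7416 0.1457]
peg 14 -51.0 0.163 [ 0.7201 -0.083 ]
peg 20 -140.8 0.1618 [ 0.4922 -0.0588]
```

```bash
python3 -m crank '[{"x":0,"y":0,"z":-20,"rx":0,"ry":0,"rz":0,"jaw":36},{"x":0,"y":0,"z":-20,"rx":0,"ry":0,"rz":0,"jaw":36},{"x":0,"y":0,"z":-13,"rx":0,"ry":0,"rz":0,"jaw":26},{"x":0,"y":0,"z":0,"rx":0,"ry":0,"rz":0,"jaw":26}]'
python3 - <<'E'
import numpy as np
d=[1,2,3,4]+[5]*14+[4,3,2,1];t=np.radians(129.2+np.cumsum([0]+d));p=163*np.c_[np.cos(t),np.sin(t)]
q=np.round(p)
for a,b in zip(d,np.diff(q,axis=0)):print(a,b)
E
```

```text
time_s: 2.3
tool_pos: [0.5131, 0.1708, 0.0973]
ee_rot: [0.904, -0.428, -0.001, 0.001]
wrist_force: [0.2, -0.3, -0.8]
grip_width: 0.312
finger_force: 0.0
1 [-2. -2.]
2 [-4. -3.]
3 [-7. -6.]
4 [-7. -8.]
5 [ -9. -12.]
5 [ -8. -12.]
5 [ -7. -12.]
5 [ -5. -13.]
5 [ -5. -14.]
5 [ -3. -13.]
5 [ -2. -15.]
5 [ -1. -14.]
5 [  0. -14.]
5 [  2. -14.]
5 [  3. -14.]
5 [  4. -14.]
5 [  5. -13.]
5 [  7. -13.]
4 [ 6. -9.]
3 [ 4. -7.]
2 [ 4. -5.]
1 [ 2. -2.]
```

```bash
python3 -m crank '[{"x":-2,"y":-2,"z":0,"rx":0,"ry":0,"rz":1,"jaw":26},{"x":-4,"y":-3,"z":0,"rx":0,"ry":0,"rz":2,"jaw":26},{"x":-7,"y":-6,"z":0,"rx":0,"ry":0,"rz":3,"jaw":26},{"x":-7,"y":-8,"z":0,"rx":0,"ry":0,"rz":4,"jaw":26},{"x":-9,"y":-12,"z":0,"rx":0,"ry":0,"rz":5,"jaw":26},{"x":-8,"y":-12,"z":0,"rx":0,"ry":0,"rz":5,"jaw":26},{"x":-7,"y":-12,"z":0,"rx":0,"ry":0,"rz":5,"jaw":26},{"x":-5,"y":-13,"z":0,"rx":0,"ry":0,"rz":5,"jaw":26},{"x":-5,"y":-14,"z":0,"rx":0,"ry":0,"rz":5,"jaw":26},{"x":-3,"y":-13,"z":0,"rx":0,"ry":0,"rz":5,"jaw":26}]'
python3 -m crank '[{"x":-2,"y":-15,"z":0,"rx":0,"ry":0,"rz":5,"jaw":26},{"x":-1,"y":-14,"z":0,"rx":0,"ry":0,"rz":5,"jaw":26},{"x":0,"y":-14,"z":0,"rx":0,"ry":0,"rz":5,"jaw":26},{"x":2,"y":-14,"z":0,"rx":0,"ry":0,"rz":5,"jaw":26},{"x":3,"y":-14,"z":0,"rx":0,"ry":0,"rz":5,"jaw":26},{"x":4,"y":-14,"z":0,"rx":0,"ry":0,"rz":5,"jaw":26},{"x":5,"y":-13,"z":0,"rx":0,"ry":0,"rz":5,"jaw":26},{"x":7,"y":-13,"z":0,"rx":0,"ry":0,"rz":5,"jaw":26},{"x":6,"y":-9,"z":0,"rx":0,"ry":0,"rz":4,"jaw":26},{"x":4,"y":-7,"z":0,"rx":0,"ry":0,"rz":3,"jaw":26}]'
python3 -m crank '[{"x":4,"y":-5,"z":0,"rx":0,"ry":0,"rz":2,"jaw":26},{"x":2,"y":-2,"z":0,"rx":0,"ry":0,"rz":1,"jaw":26},{"x":0,"y":0,"z":0,"rx":0,"ry":0,"rz":0,"jaw":26},{"x":0,"y":0,"z":0,"rx":0,"ry":0,"rz":0,"jaw":26},{"x":0,"y":0,"z":0,"rx":0,"ry":0,"rz":0,"jaw":26},{"x":0,"y":0,"z":0,"rx":0,"ry":0,"rz":0,"jaw":26}]'
python3 w.py t2; python3 -c "
from w import *
cv2.imwrite('pics/t2c.png',cv2.resize(cv2.imread('pics/t2.png')[90:270,160:440],None,fx=2.5,fy=2.5))"
```

```text
time_s: 3.3
tool_pos: [0.4579, 0.0757, 0.1002]
ee_rot: [0.996, -0.091, 0.001, -0.001]
wrist_force: [0.4, -1.6, 0.6]
grip_width: 0.295
finger_force: 0.0
time_s: 4.3
tool_pos: [0.4867, -0.0516, 0.1002]
ee_rot: [0.95, 0.313, 0.001, 0.0]
wrist_force: [0.3, 0.1, 0.0]
grip_width: 0.297
finger_force: 0.0
time_s: 4.9
tool_pos: [0.4916, -0.0579, 0.099]
ee_rot: [0.942, 0.336, 0.0, 0.0]
wrist_force: [0.6, -0.3, -1.0]
grip_width: 0.298
finger_force: 0.0
4.9 [ 0.4916 -0.0579  0.099 ] j [ 0.28  0.15 -0.51 -0.   -0.92  1.98] yaw -50.7 26.192813507634256 [ 0.6 -0.3 -1. ]
peg 22 39.6 0.1605 [0.7411 0.146 ]
peg 14 -51.0 0.163 [ 0.7201 -0.083 ]
peg 23 129.7 0.1616 [0.5144 0.168 ]
```

View pics/t2c.png

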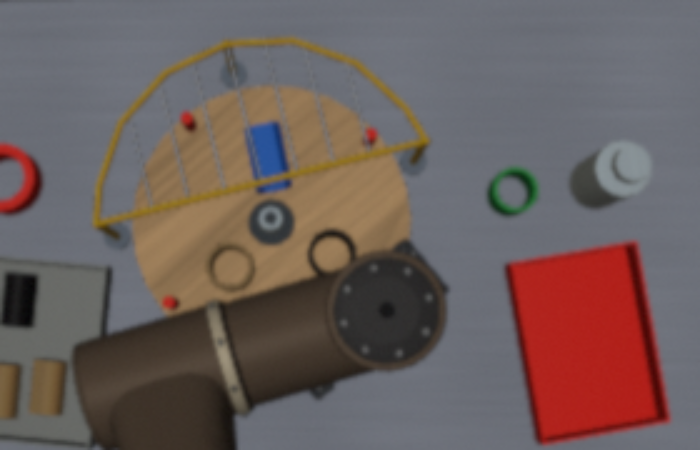

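The platter has not moved: the blue core is still at crop (267,157) and the pegs are in their old places. The fingers must have passed over the pegs, so I'll check the finger height with the scene and wrist cameras.

Run:
```python
from h import *
print(np.array(cams.get_calibration("wrist")["tool_from_camera"]).round(3))
a=cams_img("scene");cv2.imwrite("pics/s2full.png",a);b=cams_img("wrist")
t=readout.get_obs()["tool_pos"];u=proj("scene",t).round().astype(int);print(u)
x0,y0=max(u[0]-60,0),max(u[1]-60,0)
c=cv2.resize(a[y0:y0+110,x0:x0+150],None,fx=4,fy=4)[:420];
cv2.imwrite("pics/s2.png",np.hstack([c[:420,:400],b[:,::1][:420, 80:480]]))
```

```text
[[-0.     0.967  0.255  0.067]
 [ 1.     0.    -0.    -0.   ]
 [-0.     0.255 -0.967 -0.193]
 [ 0.     0.     0.     1.   ]]
[256 212]
```

View pics/s2.png

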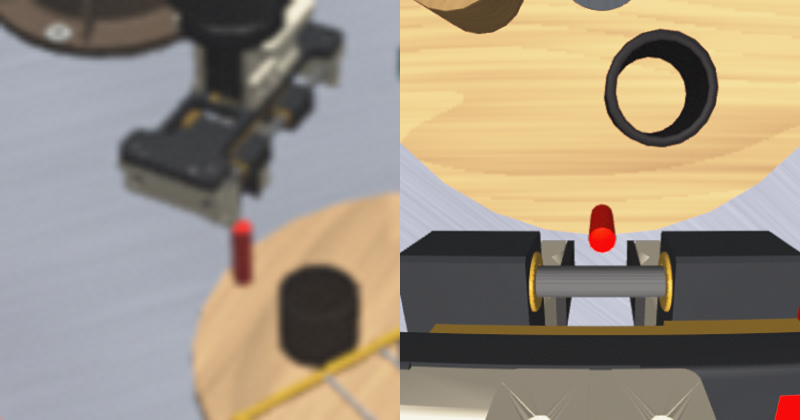

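Run:
```python
from h import *
o=readout.get_obs();print(o["tool_pos"])
print("peg from wrist",onz("wrist",282,240,.115,o),onz("wrist",282,240,.08,o),"scene",onz("scene",256.5,209,.115))
c=cams.get_calibration("wrist");K=np.array(c["intrinsics"]);M=np.linalg.inv(np.array(c["tool_from_camera"]))
for p in([0,0,0],[0,.013,0],[0,-.013,0],[0,.013,-.0188],[0,.013,-.04],[.0095,.013,0],[-.0095,.013,0]):
    q=M@np.append(p,1);s=np.array([q[0],-q[1]])/-q[2];s=s*(1+c["k1"]*(s@s));print(p,K[:2,:2]@s+K[:2,2])
```

```text
[ 0.49159874 -0.05806667  0.09888076]
peg from wrist [ 0.49329062 -0.05792482  0.115     ] [ 0.48333263 -0.06635448  0.08      ] scene [ 0.49804722 -0.0580588   0.115     ]
[0, 0, 0] [280.26637429 232.86565071]
[0, 0.013, 0] [301.65613159 232.85331371]
[0, -0.013, 0] [258.87575766 232.86383073]
[0, 0.013, -0.0188] [303.75472296 244.05345921]
[0, 0.013, -0.04] [306.6641488  259.60384934]
[0.0095, 0.013, 0] [301.91900021 217.87570726]
[-0.0095, 0.013, 0] [301.39414247 247.45947861]
```

The wrist view shows the peg top at (600,240) in the composite. The finger tips end about 30 mm short of the nominal TCP, which matches the sweep passing above the pegs. I'll lower around this peg and check.

```bash
python3 -m crank '[{"x":1,"y":-1,"z":-12,"rx":0,"ry":0,"rz":0,"jaw":36},{"x":0,"y":0,"z":-12,"rx":0,"ry":0,"rz":0,"jaw":36},{"x":0,"y":0,"z":0,"rx":0,"ry":0,"rz":0,"jaw":12},{"x":0,"y":0,"z":0,"rx":0,"ry":0,"rz":0,"jaw":12},{"x":0,"y":0,"z":0,"rx":0,"ry":0,"rz":0,"jaw":12}]'
python3 - <<'E'
from h import *
a=cams_img("scene");b=cams_img("wrist")
t=readout.get_obs()["tool_pos"];u=proj("scene",t).round().astype(int);print(t,u)
c=cv2.resize(a[u[1]-70:u[1]+35,u[0]-50:u[0]+50],None,fx=4,fy=4)
cv2.imwrite("pics/s3.png",np.hstack([c,b[:,80:480]]))
E
```

```text
time_s: 5.55
tool_pos: [0.4928, -0.0592, 0.0749]
ee_rot: [0.942, 0.336, -0.0, 0.0]
wrist_force: [-0.2, -0.5, -0.1]
grip_width: 0.196
finger_force: 0.0
[ 0.49276992 -0.0591392   0.07496495] [256 218]
```

View pics/s3.png

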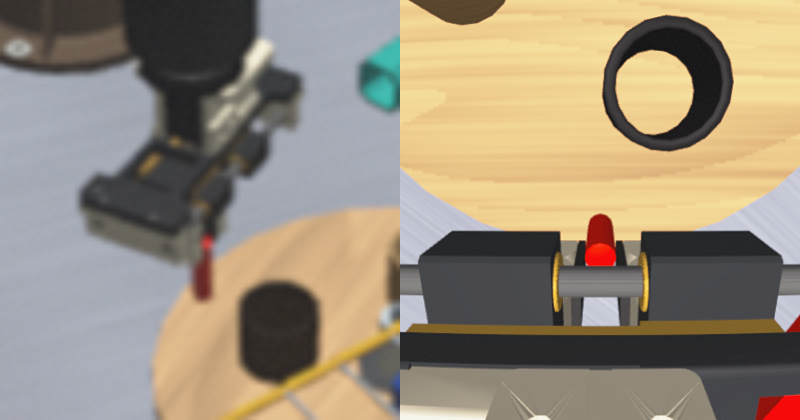

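The peg top at (600,255) is now between the fingers, but only just. I'll check whether the jaw stops on it, and work out where the body lies.

```bash
python3 -m crank '[{"x":0,"y":0,"z":0,"rx":0,"ry":0,"rz":0,"jaw":10},{"x":0,"y":0,"z":0,"rx":0,"ry":0,"rz":0,"jaw":10},{"x":0,"y":0,"z":0,"rx":0,"ry":0,"rz":0,"jaw":10}]'
python3 - <<'E'
from h import *
c=cams.get_calibration("wrist");K=np.array(c["intrinsics"]);M=np.linalg.inv(np.array(c["tool_from_camera"]))
print(K,c["k1"])
for p in([.0095,.008,0],[.0095,.0085,-.02],[.0095,.0085,-.03],[.0095,.0085,-.04],[.0095,.0085,-.05],[.0,.0085,-.03],[.02,.02,-.066],[.03,.02,-.066],[.039,.02,-.066],[.039,.02,-.08],[.039,.02,-.1]):
    q=M@np.append(p,1);s=np.array([q[0],-q[1]])/-q[2];s=s*(1+c["k1"]*(s@s));print(p,K[:2,:2]@s+K[:2,2]+[320,0])
E
```

```text
time_s: 5.95
tool_pos: [0.4928, -0.0591, 0.075]
ee_rot: [0.942, 0.336, 0.0, -0.0]
wrist_force: [0.6, 0.7, -2.3]
grip_width: 0.163
finger_force: 30.0
[[336.13130798   0.         280.17891514]
 [  0.         336.13130798 206.75496826]
 [  0.           0.           1.        ]] -0.06682757232948966
[0.0095, 0.008, 0] [613.59263147 217.87964773]
[0.0095, 0.0085, -0.02] [615.94379429 228.45984685]
[0.0095, 0.0085, -0.03] [616.82910873 234.63453691]
[0.0095, 0.0085, -0.04] [617.81803638 241.53672369]
[0.0095, 0.0085, -0.05] [618.92968592 249.30157406]
[0.0, 0.0085, -0.03] [616.589111   251.83234654]
[0.02, 0.02, -0.066] [649.95948355 239.91275256]
[0.03, 0.02, -0.066] [650.94106034 216.11333133]
[0.039, 0.02, -0.066] [651.82679728 193.88158311]
[0.039, 0.02, -0.08] [657.80518736 202.65357938]
[0.039, 0.02, -0.1] [669.18920242 219.39030619]
```

```bash
python3 -m crank '[{"x":0,"y":0,"z":0,"rx":0,"ry":0,"rz":0,"jaw":22},{"x":0,"y":0,"z":-6,"rx":0,"ry":0,"rz":0,"jaw":22},{"x":0,"y":0,"z":0,"rx":0,"ry":0,"rz":0,"jaw":22}]'
python3 - <<'E'
import numpy as np
d=[1,2,3,4]+[5]*13+[4,3,2];t=np.radians(219.2-np.cumsum([0]+d));p=163*np.c_[np.cos(t),np.sin(t)]
q=np.round(p)
for a,b in zip(d,np.diff(q,axis=0)):print(a,b)
E
```

```text
time_s: 6.25
tool_pos: [0.4921, -0.0593, 0.0682]
ee_rot: [0.942, 0.336, -0.001, -0.0]
wrist_force: [0.3, -0.7, -0.7]
grip_width: 0.244
finger_force: 0.0
1 [-2.  2.]
2 [-4.  5.]
3 [-4.  7.]
4 [-6.  9.]
5 [-7. 13.]
5 [-5. 13.]
5 [-4. 14.]
5 [-3. 14.]
5 [-2. 14.]
5 [ 0. 14.]
5 [ 1. 14.]
5 [ 2. 15.]
5 [ 3. 13.]
5 [ 5. 14.]
5 [ 5. 13.]
5 [ 7. 12.]
5 [ 8. 12.]
4 [7. 9.]
3 [5. 7.]
2 [4. 4.]
```

```bash
python3 -m crank '[{"x":-2,"y":2,"z":0,"rx":0,"ry":0,"rz":-1,"jaw":22},{"x":-4,"y":5,"z":0,"rx":0,"ry":0,"rz":-2,"jaw":22},{"x":-4,"y":7,"z":0,"rx":0,"ry":0,"rz":-3,"jaw":22},{"x":-6,"y":9,"z":0,"rx":0,"ry":0,"rz":-4,"jaw":22},{"x":-7,"y":13,"z":0,"rx":0,"ry":0,"rz":-5,"jaw":22},{"x":-5,"y":13,"z":0,"rx":0,"ry":0,"rz":-5,"jaw":22},{"x":-4,"y":14,"z":0,"rx":0,"ry":0,"rz":-5,"jaw":22},{"x":-3,"y":14,"z":0,"rx":0,"ry":0,"rz":-5,"jaw":22},{"x":-2,"y":14,"z":0,"rx":0,"ry":0,"rz":-5,"jaw":22},{"x":0,"y":14,"z":0,"rx":0,"ry":0,"rz":-5,"jaw":22}]'
python3 -m crank '[{"x":1,"y":14,"z":0,"rx":0,"ry":0,"rz":-5,"jaw":22},{"x":2,"y":15,"z":0,"rx":0,"ry":0,"rz":-5,"jaw":22},{"x":3,"y":13,"z":0,"rx":0,"ry":0,"rz":-5,"jaw":22},{"x":5,"y":14,"z":0,"rx":0,"ry":0,"rz":-5,"jaw":22},{"x":5,"y":13,"z":0,"rx":0,"ry":0,"rz":-5,"jaw":22},{"x":7,"y":12,"z":0,"rx":0,"ry":0,"rz":-5,"jaw":22},{"x":8,"y":12,"z":0,"rx":0,"ry":0,"rz":-5,"jaw":22},{"x":7,"y":9,"z":0,"rx":0,"ry":0,"rz":-4,"jaw":22},{"x":5,"y":7,"z":0,"rx":0,"ry":0,"rz":-3,"jaw":22},{"x":4,"y":4,"z":0,"rx":0,"ry":0,"rz":-2,"jaw":22}]'
python3 -m crank '[{"x":0,"y":0,"z":0,"rx":0,"ry":0,"rz":0,"jaw":22},{"x":0,"y":0,"z":0,"rx":0,"ry":0,"rz":0,"jaw":22},{"x":0,"y":0,"z":0,"rx":0,"ry":0,"rz":0,"jaw":22},{"x":0,"y":0,"z":0,"rx":0,"ry":0,"rz":0,"jaw":22}]'
python3 w.py t3; sleep 0;python3 w.py t4
```

```text
time_s: 7.25
tool_pos: [0.4553, 0.0464, 0.069]
ee_rot: [1.0, -0.008, 0.0, -0.0]
wrist_force: [0.3, -0.3, -0.7]
grip_width: 0.251
finger_force: 0.0
time_s: 8.25
tool_pos: [0.503, 0.1595, 0.0689]
ee_rot: [0.924, -0.381, 0.0, -0.0]
wrist_force: [0.2, -0.2, -0.5]
grip_width: 0.251
finger_force: 0.0
time_s: 8.65
tool_pos: [0.5024, 0.1585, 0.0689]
ee_rot: [0.925, -0.38, -0.0, 0.0]
wrist_force: [-0.3, 0.6, -0.0]
grip_width: 0.247
finger_force: 0.0
8.65 [0.5024 0.1585 0.0689] j [ 0.68  0.23 -0.48 -0.   -0.86  0.11] yaw -134.7 21.748319961968047 [-0.3  0.6 -0. ]
peg 11 -43.5 0.1565 [ 0.731  -0.0641]
peg 12 45.8 0.159 [0.7283 0.1576]
peg 22 -133.7 0.1623 [ 0.5054 -0.0738]
8.7 [0.5025 0.1586 0.069 ] j [ 0.68  0.23 -0.48  0.   -0.86  0.11] yaw -134.7 22.310403829487292 [ 0.7 -0.8  0.5]
peg 14 -43.2 0.1568 [ 0.7317 -0.0638]
peg 11 45.9 0.159 [0.7281 0.1579]
peg 22 -133.7 0.1623 [ 0.5054 -0.0738]
```

```bash
python3 -m crank '[{"x":0,"y":0,"z":20,"rx":0,"ry":0,"rz":0,"jaw":26},{"x":0,"y":0,"z":20,"rx":0,"ry":0,"rz":0,"jaw":36},{"x":0,"y":0,"z":20,"rx":0,"ry":0,"rz":0,"jaw":36},{"x":0,"y":-22,"z":0,"rx":0,"ry":0,"rz":8,"jaw":36},{"x":0,"y":-22,"z":0,"rx":0,"ry":0,"rz":8,"jaw":36},{"x":0,"y":-22,"z":0,"rx":0,"ry":0,"rz":8,"jaw":36},{"x":0,"y":-22,"z":0,"rx":0,"ry":0,"rz":8,"jaw":36},{"x":0,"y":-22,"z":0,"rx":0,"ry":0,"rz":8,"jaw":36},{"x":0,"y":-22,"z":0,"rx":0,"ry":0,"rz":8,"jaw":36},{"x":0,"y":-22,"z":0,"rx":0,"ry":0,"rz":8,"jaw":36}]'
python3 -m crank '[{"x":0,"y":-22,"z":0,"rx":0,"ry":0,"rz":8,"jaw":36},{"x":0,"y":-22,"z":0,"rx":0,"ry":0,"rz":8,"jaw":36},{"x":2,"y":-22,"z":0,"rx":0,"ry":0,"rz":8,"jaw":36},{"x":0,"y":-12,"z":0,"rx":0,"ry":0,"rz":8,"jaw":36},{"x":0,"y":0,"z":0,"rx":0,"ry":0,"rz":3,"jaw":36},{"x":0,"y":0,"z":0,"rx":0,"ry":0,"rz":0,"jaw":36},{"x":0,"y":0,"z":0,"rx":0,"ry":0,"rz":0,"jaw":36}]'
python3 - <<'E'
from w import *
img=pegs();cv2.imwrite("pics/t5.png",img)
o=readout.get_obs();img=cams_img("wrist");h=cv2.cvtColor(img,cv2.COLOR_BGR2HSV);m=(((h[...,0]<8)|(h[...,0]>172))&(h[...,1]>150)&(h[...,2]>200)).astype(np.uint8)
n,l,s,c=cv2.connectedComponentsWithStats(m)
for i in range(1,n):
    if s[i,4]>60:print(s[i],onz("wrist",*c[i],.115,o))
d=[1,2,3,4]+[5]*14+[4,3,2,1];t=np.radians(226.3-np.cumsum([0]+d));p=163*np.c_[np.cos(t),np.sin(t)]
q=np.round(p)
for a,b in zip(d,np.diff(q,axis=0)):print(a,b)
E
```

```text
time_s: 9.75
tool_pos: [0.5025, 0.0039, 0.129]
ee_rot: [0.995, 0.102, 0.0, -0.0]
wrist_force: [0.2, 0.7, 0.1]
grip_width: 0.413
finger_force: 0.0
time_s: 10.45
tool_pos: [0.5046, -0.0732, 0.1289]
ee_rot: [0.92, 0.392, 0.0, 0.0]
wrist_force: [-0.6, 0.9, -0.7]
grip_width: 0.413
finger_force: 0.0
10.45 [ 0.5046 -0.0732  0.1289] j [ 0.24  0.14 -0.44 -0.   -0.99  2.14] yaw -43.8 36.375053931981206 [-0.6  0.9 -0.7]
peg 14 -42.9 0.1575 [ 0.7329 -0.0636]
peg 12 46.1 0.1582 [0.7273 0.1576]
[272 212  23  22 395] [ 0.50750625 -0.07261972  0.115     ]
[474 394  23  22 217] [ 0.51901318 -0.29305225  0.115     ]
1 [-2.  2.]
2 [-4.  4.]
3 [-5.  7.]
4 [-7.  9.]
5 [-8. 11.]
5 [-7. 13.]
5 [-6. 13.]
5 [-4. 13.]
5 [-4. 14.]
5 [-2. 14.]
5 [-1. 14.]
5 [ 0. 15.]
5 [ 2. 14.]
5 [ 3. 14.]
5 [ 4. 13.]
5 [ 5. 14.]
5 [ 6. 12.]
5 [ 7. 12.]
4 [ 7. 10.]
3 [5. 6.]
2 [4. 5.]
1 [2. 2.]
```

```bash
python3 -m crank '[{"x":1,"y":0,"z":-20,"rx":0,"ry":0,"rz":0,"jaw":36},{"x":0,"y":0,"z":-20,"rx":0,"ry":0,"rz":0,"jaw":36},{"x":0,"y":0,"z":-20,"rx":0,"ry":0,"rz":0,"jaw":36},{"x":0,"y":0,"z":0,"rx":0,"ry":0,"rz":0,"jaw":22},{"x":0,"y":0,"z":0,"rx":0,"ry":0,"rz":0,"jaw":22},{"x":-2,"y":2,"z":0,"rx":0,"ry":0,"rz":-1,"jaw":22},{"x":-4,"y":4,"z":0,"rx":0,"ry":0,"rz":-2,"jaw":22},{"x":-5,"y":7,"z":0,"rx":0,"ry":0,"rz":-3,"jaw":22},{"x":-7,"y":9,"z":0,"rx":0,"ry":0,"rz":-4,"jaw":22}]'
python3 -m crank '[{"x":-8,"y":11,"z":0,"rx":0,"ry":0,"rz":-5,"jaw":22},{"x":-7,"y":13,"z":0,"rx":0,"ry":0,"rz":-5,"jaw":22},{"x":-6,"y":13,"z":0,"rx":0,"ry":0,"rz":-5,"jaw":22},{"x":-4,"y":13,"z":0,"rx":0,"ry":0,"rz":-5,"jaw":22},{"x":-4,"y":14,"z":0,"rx":0,"ry":0,"rz":-5,"jaw":22},{"x":-2,"y":14,"z":0,"rx":0,"ry":0,"rz":-5,"jaw":22},{"x":-1,"y":14,"z":0,"rx":0,"ry":0,"rz":-5,"jaw":22},{"x":0,"y":15,"z":0,"rx":0,"ry":0,"rz":-5,"jaw":22},{"x":2,"y":14,"z":0,"rx":0,"ry":0,"rz":-5,"jaw":22},{"x":3,"y":14,"z":0,"rx":0,"ry":0,"rz":-5,"jaw":22}]'
python3 -m crank '[{"x":4,"y":13,"z":0,"rx":0,"ry":0,"rz":-5,"jaw":22},{"x":5,"y":14,"z":0,"rx":0,"ry":0,"rz":-5,"jaw":22},{"x":6,"y":12,"z":0,"rx":0,"ry":0,"rz":-5,"jaw":22},{"x":7,"y":12,"z":0,"rx":0,"ry":0,"rz":-5,"jaw":22},{"x":7,"y":10,"z":0,"rx":0,"ry":0,"rz":-4,"jaw":22},{"x":5,"y":6,"z":0,"rx":0,"ry":0,"rz":-3,"jaw":22},{"x":4,"y":5,"z":0,"rx":0,"ry":0,"rz":-2,"jaw":22},{"x":2,"y":2,"z":0,"rx":0,"ry":0,"rz":-1,"jaw":22},{"x":0,"y":0,"z":0,"rx":0,"ry":0,"rz":0,"jaw":22},{"x":0,"y":0,"z":0,"rx":0,"ry":0,"rz":0,"jaw":22}]'
python3 -m crank '[{"x":0,"y":0,"z":0,"rx":0,"ry":0,"rz":0,"jaw":26},{"x":0,"y":0,"z":20,"rx":0,"ry":0,"rz":0,"jaw":40},{"x":0,"y":0,"z":30,"rx":0,"ry":0,"rz":0,"jaw":60},{"x":0,"y":0,"z":30,"rx":0,"ry":0,"rz":0,"jaw":60},{"x":-10,"y":40,"z":0,"rx":0,"ry":0,"rz":0,"jaw":60},{"x":-10,"y":40,"z":0,"rx":0,"ry":0,"rz":0,"jaw":60},{"x":-10,"y":40,"z":0,"rx":0,"ry":0,"rz":0,"jaw":60},{"x":-10,"y":40,"z":0,"rx":0,"ry":0,"rz":0,"jaw":60},{"x":0,"y":0,"z":0,"rx":0,"ry":0,"rz":0,"jaw":60}]'
python3 w.py t6; python3 -c "
from w import *
cv2.imwrite('pics/t6c.png',cv2.resize(cv2.imread('pics/t6.png')[90:270,160:440],None,fx=2.5,fy=2.5))"
```

```text
time_s: 11.45
tool_pos: [0.4883, -0.0508, 0.07]
ee_rot: [0.951, 0.31, 0.001, 0.0]
wrist_force: [-0.8, -0.1, -0.8]
grip_width: 0.251
finger_force: 0.0
time_s: 12.45
tool_pos: [0.4612, 0.085, 0.0702]
ee_rot: [0.993, -0.121, 0.001, -0.001]
wrist_force: [0.3, -0.6, 0.2]
grip_width: 0.251
finger_force: 0.0
time_s: 13.45
tool_pos: [0.5006, 0.1577, 0.0693]
ee_rot: [0.928, -0.372, 0.0, -0.0]
wrist_force: [0.6, -0.7, -0.8]
grip_width: 0.248
finger_force: 0.0
time_s: 14.35
tool_pos: [0.4599, 0.3215, 0.1488]
ee_rot: [0.929, -0.37, 0.0, -0.0]
wrist_force: [1.2, -0.4, -0.2]
grip_width: 0.683
finger_force: 0.0
14.35 [0.4599 0.3215 0.1488] j [ 0.96  0.2  -0.31  0.   -1.06 -0.15] yaw -133.5 60.07312486387346 [ 1.2 -0.4 -0.2]
peg 9 -43.6 0.1574 [ 0.7315 -0.065 ]
peg 13 45.8 0.1596 [0.7288 0.158 ]
peg 21 -133.8 0.1623 [ 0.5052 -0.0735]
peg 23 136.4 0.1624 [0.5    0.1556]
```

View pics/t6c.png

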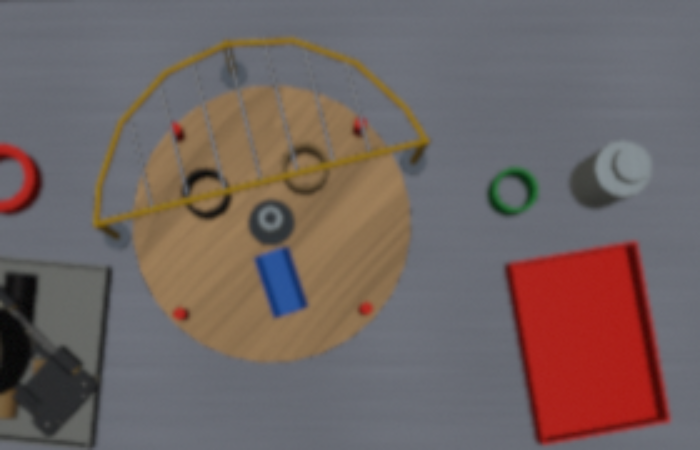

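The top crop shows the blue core on the open side at (281,283). Black is at (207,193) and kraft at (305,169), both standing, and the pegs are at (180,314) and (365,309).

```bash
cat > core.py <<'E'
from w import *
def core(cam,z=.106,box=(235,300,170,245)):
    o=readout.get_obs();img=cams_img(cam);h=cv2.cvtColor(img,cv2.COLOR_BGR2HSV)
    m=((h[...,0]>105)&(h[...,0]<125)&(h[...,1]>140)&(h[...,2]>60)).astype(np.uint8)
    if cam=="top":
        k=np.zeros_like(m);k[box[2]:box[3],box[0]:box[1]]=1;m*=k
    n,l,s,c=cv2.connectedComponentsWithStats(m);i=1+np.argmax(s[1:,4])
    r=cv2.minAreaRect(np.argwhere(l==i)[:,::-1].astype(np.float32))
    q=np.array([onz(cam,*x,z,o)for x in cv2.boxPoints(r)]);e1=q[1]-q[0];e2=q[2]-q[1]
    e=e1 if np.linalg.norm(e1)>np.linalg.norm(e2) else e2
    print(cam,s[i,4],"c",q.mean(0).round(4),"axis",np.degrees(np.arctan2(e[1],e[0]))%180,np.linalg.norm(e1),np.linalg.norm(e2));return img
if __name__=="__main__":
    import sys
    state();core(sys.argv[1])
E
python3 core.py top
```

```text
14.4 [0.4599 0.3196 0.1486] j [ 0.96  0.2  -0.31 -0.   -1.06 -0.15] yaw -133.5 60.77901583393703 [ 0.  -0.6 -0.3]
top 313 c [0.539  0.0316 0.106 ] axis 17.994032108887097 0.03921512722594453 0.0745326813479732
```

```bash
python3 -m crank '[{"x":10,"y":-36,"z":0,"rx":0,"ry":0,"rz":8,"jaw":68},{"x":10,"y":-36,"z":0,"rx":0,"ry":0,"rz":8,"jaw":68},{"x":10,"y":-36,"z":0,"rx":0,"ry":0,"rz":8,"jaw":68},{"x":10,"y":-36,"z":0,"rx":0,"ry":0,"rz":8,"jaw":68},{"x":10,"y":-36,"z":0,"rx":0,"ry":0,"rz":8,"jaw":68},{"x":10,"y":-36,"z":0,"rx":0,"ry":0,"rz":8,"jaw":68},{"x":10,"y":-36,"z":0,"rx":0,"ry":0,"rz":8,"jaw":68},{"x":9,"y":-36,"z":0,"rx":0,"ry":0,"rz":5.5,"jaw":68},{"x":0,"y":0,"z":0,"rx":0,"ry":0,"rz":0,"jaw":68},{"x":0,"y":0,"z":0,"rx":0,"ry":0,"rz":0,"jaw":68}]'
python3 - <<'E'
from core import *
state();img=core("wrist");cv2.imwrite("pics/w5.png",img)
E
```

```text
time_s: 15.45
tool_pos: [0.5393, 0.0279, 0.1488]
ee_rot: [0.988, 0.153, -0.0, -0.0]
wrist_force: [0.0, 0.5, 0.0]
grip_width: 0.78
finger_force: 0.0
15.45 [0.5393 0.0279 0.1488] j [ 0.41  0.17 -0.35 -0.   -1.05  1.46] yaw -72.4 68.66458327485665 [0.  0.5 0. ]
wrist 6512 c [0.5421 0.0343 0.106 ] axis 18.56141459118291 0.04253788216024271 0.08278782952188309
```

View pics/w5.png

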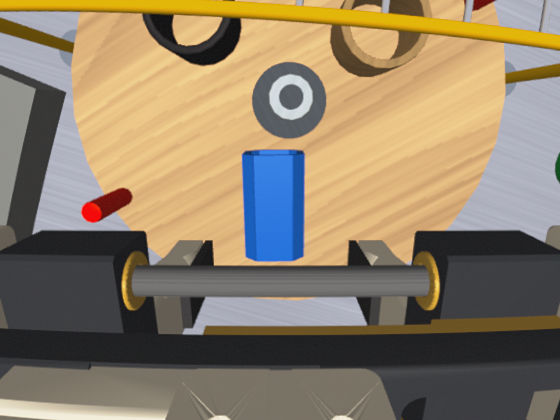

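The wrist view shows the core at (273,205), slightly left of the midline between the fingers. I'll shift 5 mm in +y and descend.

```bash
python3 -m crank '[{"x":1,"y":5,"z":-20,"rx":0,"ry":0,"rz":0.5,"jaw":70},{"x":0,"y":0,"z":-25,"rx":0,"ry":0,"rz":0,"jaw":70},{"x":0,"y":0,"z":-25,"rx":0,"ry":0,"rz":0,"jaw":70},{"x":0,"y":0,"z":-14,"rx":0,"ry":0,"rz":0,"jaw":70},{"x":0,"y":0,"z":0,"rx":0,"ry":0,"rz":0,"jaw":70}]'
python3 -m crank '[{"x":0,"y":0,"z":-8,"rx":0,"ry":0,"rz":0,"jaw":70},{"x":0,"y":0,"z":0,"rx":0,"ry":0,"rz":0,"jaw":70}]'
python3 -m crank '[{"x":0,"y":0,"z":-6,"rx":0,"ry":0,"rz":0,"jaw":70},{"x":0,"y":0,"z":0,"rx":0,"ry":0,"rz":0,"jaw":70}]'
python3 - <<'E'
from core import *
a=cams_img("scene");b=cams_img("wrist");o=state()
u=proj("scene",o["tool_pos"]).round().astype(int);print(u)
cv2.imwrite("pics/s6.png",np.hstack([cv2.resize(a[u[1]-65:u[1]+40,u[0]-50:u[0]+50],None,fx=4,fy=4),b[:,80:480]]))
E
```

```text
time_s: 16.0
tool_pos: [0.5388, 0.0351, 0.0629]
ee_rot: [0.987, 0.159, -0.002, 0.0]
wrist_force: [-0.7, -0.3, 0.1]
grip_width: 0.8
finger_force: 0.0
time_s: 16.2
tool_pos: [0.5406, 0.0352, 0.0568]
ee_rot: [0.987, 0.159, 0.0, -0.0]
wrist_force: [-0.6, 0.4, 0.1]
grip_width: 0.8
finger_force: 0.0
time_s: 16.4
tool_pos: [0.5405, 0.0349, 0.0507]
ee_rot: [0.987, 0.159, -0.0, -0.0]
wrist_force: [-0.5, -0.9, -0.7]
grip_width: 0.803
finger_force: 0.0
16.5 [0.5408 0.0348 0.0511] j [ 0.43  0.28 -0.46  0.   -0.83  1.46] yaw -71.7 70.34814140171092 [-1.1  0.3  0.3]
[291 225]
```

View pics/s6.png

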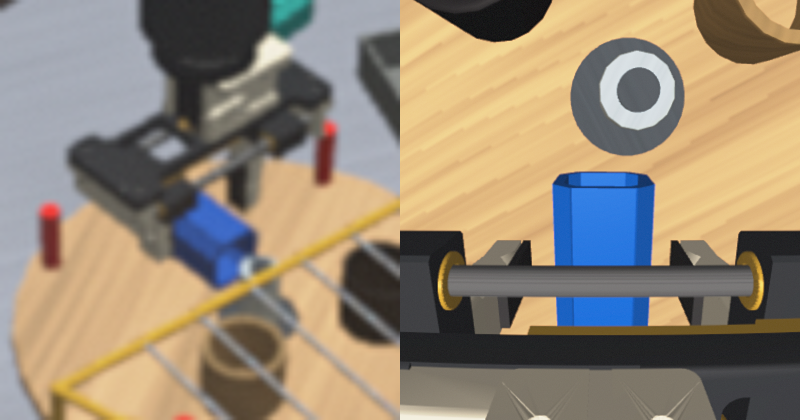

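The fingers flank the core evenly (523 and 678, with the core at 603). I'll go down 5 mm more and close.

```bash
python3 -m crank '[{"x":0,"y":0,"z":-5,"rx":0,"ry":0,"rz":0,"jaw":70},{"x":0,"y":0,"z":0,"rx":0,"ry":0,"rz":0,"jaw":58},{"x":0,"y":0,"z":0,"rx":0,"ry":0,"rz":0,"jaw":50},{"x":0,"y":0,"z":0,"rx":0,"ry":0,"rz":0,"jaw":40},{"x":0,"y":0,"z":0,"rx":0,"ry":0,"rz":0,"jaw":35},{"x":0,"y":0,"z":0,"rx":0,"ry":0,"rz":0,"jaw":35},{"x":0,"y":0,"z":0,"rx":0,"ry":0,"rz":0,"jaw":35}]'
```

```text
time_s: 17.2
tool_pos: [0.5408, 0.0348, 0.0459]
ee_rot: [0.987, 0.159, 0.0, -0.0]
wrist_force: [0.4, -0.1, -0.6]
grip_width: 0.524
finger_force: 30.0
```

```bash
python3 -m crank '[{"x":0,"y":0,"z":4,"rx":0,"ry":0,"rz":0,"jaw":35},{"x":0,"y":0,"z":8,"rx":0,"ry":0,"rz":0,"jaw":35},{"x":0,"y":0,"z":14,"rx":0,"ry":0,"rz":0,"jaw":35},{"x":0,"y":0,"z":20,"rx":0,"ry":0,"rz":0,"jaw":35},{"x":0,"y":0,"z":20,"rx":0,"ry":0,"rz":0,"jaw":35},{"x":0,"y":0,"z":20,"rx":0,"ry":0,"rz":0,"jaw":35},{"x":0,"y":0,"z":20,"rx":0,"ry":0,"rz":0,"jaw":35},{"x":0,"y":0,"z":10,"rx":0,"ry":0,"rz":0,"jaw":35},{"x":0,"y":0,"z":0,"rx":0,"ry":0,"rz":0,"jaw":35},{"x":0,"y":0,"z":0,"rx":0,"ry":0,"rz":0,"jaw":35}]'
python3 - <<'E'
from core import *
o=state();print(o["finger_force"],o["grip_width"]*88)
a=cams_img("scene");u=proj("scene",o["tool_pos"]).round().astype(int)
cv2.imwrite("pics/s7.png",cv2.resize(a[u[1]-65:u[1]+100,u[0]-80:u[0]+80],None,fx=3,fy=3))
E
```

```text
time_s: 18.2
tool_pos: [0.5402, 0.0348, 0.1614]
ee_rot: [0.987, 0.159, -0.0, -0.0]
wrist_force: [0.7, 0.5, -1.1]
grip_width: 0.517
finger_force: 30.0
18.2 [0.5402 0.0348 0.1614] j [ 0.43  0.16 -0.33 -0.   -1.08  1.46] yaw -71.7 45.522368625263816 [ 0.7  0.5 -1.1]
29.99984622001648 45.522368625263816
```

View pics/s7.png

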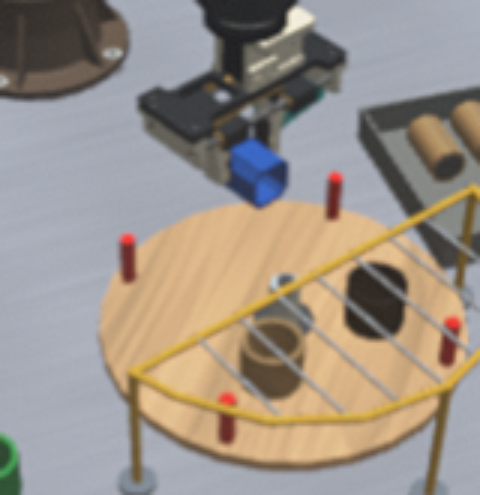

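The core at (258,173) is lifted and held level, and both standing cores are upright. Next I'll carry it to the tray.

```bash
python3 -m crank '[{"x":-3,"y":-15,"z":5,"rx":0,"ry":0,"rz":0,"jaw":35},{"x":-7,"y":-36,"z":0,"rx":0,"ry":0,"rz":-1,"jaw":35},{"x":-7,"y":-36,"z":0,"rx":0,"ry":0,"rz":-1,"jaw":35},{"x":-7,"y":-36,"z":0,"rx":0,"ry":0,"rz":-1,"jaw":35},{"x":-7,"y":-36,"z":0,"rx":0,"ry":0,"rz":-1,"jaw":35},{"x":-7,"y":-36,"z":0,"rx":0,"ry":0,"rz":-1,"jaw":35},{"x":-7,"y":-36,"z":0,"rx":0,"ry":0,"rz":-1,"jaw":35},{"x":-7,"y":-36,"z":0,"rx":0,"ry":0,"rz":-1,"jaw":35},{"x":-7,"y":-36,"z":0,"rx":0,"ry":0,"rz":-1,"jaw":35},{"x":-7,"y":-36,"z":0,"rx":0,"ry":0,"rz":-1,"jaw":35}]'
python3 -m crank '[{"x":-7,"y":-36,"z":0,"rx":0,"ry":0,"rz":-0.5,"jaw":35},{"x":-6,"y":-26,"z":0,"rx":0,"ry":0,"rz":0,"jaw":35},{"x":0,"y":0,"z":-15,"rx":0,"ry":0,"rz":0,"jaw":35},{"x":0,"y":0,"z":-25,"rx":0,"ry":0,"rz":0,"jaw":35},{"x":0,"y":0,"z":-25,"rx":0,"ry":0,"rz":0,"jaw":35},{"x":0,"y":0,"z":-25,"rx":0,"ry":0,"rz":0,"jaw":35},{"x":0,"y":0,"z":-25,"rx":0,"ry":0,"rz":0,"jaw":35},{"x":0,"y":0,"z":-20,"rx":0,"ry":0,"rz":0,"jaw":35},{"x":0,"y":0,"z":-15,"rx":0,"ry":0,"rz":0,"jaw":35},{"x":0,"y":0,"z":0,"rx":0,"ry":0,"rz":0,"jaw":35}]'
```

```text
time_s: 19.25
tool_pos: [0.4733, -0.306, 0.1662]
ee_rot: [0.997, 0.081, -0.001, -0.0]
wrist_force: [1.3, 0.3, -0.4]
grip_width: 0.521
finger_force: 30.0
time_s: 20.25
tool_pos: [0.459, -0.3657, 0.014]
ee_rot: [0.997, 0.077, -0.003, -0.001]
wrist_force: [-0.0, -0.2, -0.4]
grip_width: 0.522
finger_force: 30.0
```

```bash
Z='{"x":0,"y":0,"z":0,"rx":0,"ry":0,"rz":0,"jaw":35}'; python3 -m crank '[{"x":0,"y":0,"z":-8,"rx":0,"ry":0,"rz":0,"jaw":35},{"x":0,"y":0,"z":-8,"rx":0,"ry":0,"rz":0,"jaw":35},{"x":0,"y":0,"z":0,"rx":0,"ry":0,"rz":0,"jaw":35}]'
python3 -m crank '[{"x":0,"y":0,"z":-5,"rx":0,"ry":0,"rz":0,"jaw":35},{"x":0,"y":0,"z":0,"rx":0,"ry":0,"rz":0,"jaw":35}]'
python3 -m crank '[{"x":0,"y":0,"z":-3,"rx":0,"ry":0,"rz":0,"jaw":35},{"x":0,"y":0,"z":0,"rx":0,"ry":0,"rz":0,"jaw":35}]'
```

```text
time_s: 20.55
tool_pos: [0.4611, -0.366, 0.0001]
ee_rot: [0.997, 0.077, -0.0, -0.0]
wrist_force: [0.1, 0.1, -0.7]
grip_width: 0.52
finger_force: 30.0
time_s: 20.75
tool_pos: [0.4615, -0.3661, -0.0044]
ee_rot: [0.997, 0.077, -0.0, -0.0]
wrist_force: [-0.3, 0.2, -0.8]
grip_width: 0.517
finger_force: 30.0
time_s: 20.95
tool_pos: [0.4616, -0.3661, -0.0073]
ee_rot: [0.997, 0.077, -0.0, -0.0]
wrist_force: [1.2, -0.0, -1.3]
grip_width: 0.522
finger_force: 30.0
```

```bash
python3 -m crank '[{"x":0,"y":0,"z":-2,"rx":0,"ry":0,"rz":0,"jaw":35},{"x":0,"y":0,"z":0,"rx":0,"ry":0,"rz":0,"jaw":35}]'
python3 -m crank '[{"x":0,"y":0,"z":-1,"rx":0,"ry":0,"rz":0,"jaw":35},{"x":0,"y":0,"z":0,"rx":0,"ry":0,"rz":0,"jaw":35}]'
```

```text
time_s: 21.15
tool_pos: [0.4616, -0.3661, -0.0093]
ee_rot: [0.997, 0.077, -0.0, -0.0]
wrist_force: [-1.2, 0.6, -0.2]
grip_width: 0.524
finger_force: 30.0
time_s: 21.35
tool_pos: [0.4618, -0.3662, -0.01]
ee_rot: [0.997, 0.077, 0.0, 0.0]
wrist_force: [-0.3, 0.4, 0.4]
grip_width: 0.519
finger_force: 30.0
```

```bash
python3 -m crank '[{"x":0,"y":0,"z":-1,"rx":0,"ry":0,"rz":0,"jaw":44},{"x":0,"y":0,"z":0,"rx":0,"ry":0,"rz":0,"jaw":52},{"x":0,"y":0,"z":0,"rx":0,"ry":0,"rz":0,"jaw":60},{"x":0,"y":0,"z":0,"rx":0,"ry":0,"rz":0,"jaw":62},{"x":0,"y":0,"z":15,"rx":0,"ry":0,"rz":0,"jaw":62},{"x":0,"y":0,"z":35,"rx":0,"ry":0,"rz":0,"jaw":62},{"x":0,"y":0,"z":45,"rx":0,"ry":0,"rz":0,"jaw":62},{"x":0,"y":0,"z":45,"rx":0,"ry":0,"rz":0,"jaw":62},{"x":0,"y":0,"z":40,"rx":0,"ry":0,"rz":0,"jaw":62},{"x":-10,"y":-5,"z":0,"rx":0,"ry":0,"rz":0,"jaw":62}]'
python3 - <<'E'
from core import *
pegs();core("wrist",.05);a=cams_img("scene")
cv2.imwrite("pics/s8.png",cv2.resize(a[140:380,80:430],None,fx=2.2,fy=2.2))
E
```

```text
time_s: 22.35
tool_pos: [0.4553, -0.3729, 0.1752]
ee_rot: [0.997, 0.078, 0.004, 0.003]
wrist_force: [0.5, -0.3, -0.2]
grip_width: 0.706
finger_force: 0.0
22.35 [ 0.4553 -0.3729  0.1752] j [-0.35  0.22 -0.22  0.   -1.12  2.08] yaw -81.1 62.15674175758931 [ 0.5 -0.3 -0.2]
peg 11 -44.0 0.1563 [ 0.7299 -0.065 ]
peg 15 46.1 0.1584 [0.7274 0.1577]
peg 21 -133.8 0.1623 [ 0.5052 -0.0735]
peg 24 136.1 0.1628 [0.5002 0.1565]
wrist 3747 c [ 0.462  -0.3667  0.05  ] axis 9.558016353431384 0.04250452282169655 0.08007613819073359
```

View pics/s8.png

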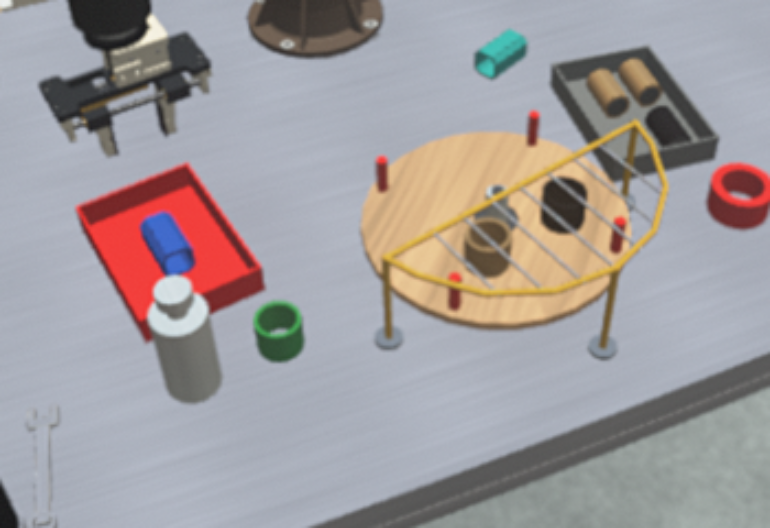

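The blue core lies flat in the red tray at (167,243). Kraft and black stand on the platter, the pegs are still, the gripper is clear, and the roller and tape roll are untouched.

```bash
python3 -m crank '[{"x":0,"y":0,"z":0,"rx":0,"ry":0,"rz":0,"jaw":62},{"x":0,"y":0,"z":0,"rx":0,"ry":0,"rz":0,"jaw":62}]'; python3 -c "
from bench import robot
print(robot.sign_off())"
```

```text
time_s: 22.7
tool_pos: [0.4513, -0.3708, 0.1675]
ee_rot: [0.997, 0.077, -0.001, -0.001]
wrist_force: [0.7, 0.1, -0.2]
grip_width: 0.703
finger_force: 0.0
the job is handed in; nothing more can be done
None
```

The job is handed in at 22.7 s of the 72 s allowed: in the last camera check the blue core lay flat near the middle of the red tray, the platter was at rest with both standing cores upright, and the tape roll and roller were untouched, but the hand-in gave no verdict.

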